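# Turn the toasting rusks and start their second side

## Task

The rusks on the hotplate are toasted on one side: first press the steel paddle at the left end of the hotplate fully down to its stop with the fingers and let it up, to pause the plate. Then take the spatula and turn every rusk over with it, never touching the hot rusks with the gripper, so that each lies flat on the plate with its pricked face up. Lay the spatula flat back on its white rest, blade on the middle of the rest, and last press the paddle down to its stop once more and let it up to run the second side, leaving the mug, jar and tin where they stand.

Things in the scene. Friction and masses are not known exactly. Their poses are not given: they have to be found in the camera images.
- hotplate: fixed dark steel hotplate, 320 mm (its x) by 520 mm (its y), flat top 20 mm above the worktop; origin at the middle of its underside, x away from the robot, z up. At its +y end an aluminium control housing carries the paddle.
- rusk_1: round hard rusk, 90 mm across, 19 thick, 45 to 80 g; None if absent. Both faces flat to radius 28 mm, then bevelled to a 3 mm thick rim at mid height: a lying rusk's rim hangs 8 mm clear all round, so a blade slips 10 mm under it. Origin at its centre; z points out of the plain face (up at the start), -z out of the face pricked with rings of small dark holes (up when turned).
- rusk_2: round hard rusk, 90 mm across, 19 thick, 45 to 80 g; None if absent. Both faces flat to radius 28 mm, then bevelled to a 3 mm thick rim at mid height: a lying rusk's rim hangs 8 mm clear all round, so a blade slips 10 mm under it. Origin at its centre; z points out of the plain face (up at the start), -z out of the face pricked with rings of small dark holes (up when turned).
- rusk_3: round hard rusk, 90 mm across, 19 thick, 45 to 80 g; None if absent. Both faces flat to radius 28 mm, then bevelled to a 3 mm thick rim at mid height: a lying rusk's rim hangs 8 mm clear all round, so a blade slips 10 mm under it. Origin at its centre; z points out of the plain face (up at the start), -z out of the face pricked with rings of small dark holes (up when turned).
- rusk_4: round hard rusk, 90 mm across, 19 thick, 45 to 80 g; None if absent. Both faces flat to radius 28 mm, then bevelled to a 3 mm thick rim at mid height: a lying rusk's rim hangs 8 mm clear all round, so a blade slips 10 mm under it. Origin at its centre; z points out of the plain face (up at the start), -z out of the face pricked with rings of small dark holes (up when turned).
- spatula: loose steel spatula, 140 g, blade-heavy: it lies steadily on its blade alone. Origin under the middle of the blade, x to the front edge, z up when lying. Blade flat, 80 (x) by 70 (y) by 2.5 mm; a shank behind it rises to a straight wooden handle along x, from x = -55 to -150 mm, 18 mm wide (y), 22 high, its middle 55 mm above the blade's underside.
- spatula_grip (a point): point on the handle's middle line, 90 mm behind and 55 mm above the spatula's origin: the place to grip; axes as the spatula's
- spatula_tip (a point): middle of the blade's front edge, on its underside; axes as the spatula's
- rest: fixed flat white ceramic spatula rest, 120 (x) by 100 (y) mm, its top 10 mm above the worktop; origin at the middle of its underside, z up. The spatula lies on it at the start, handle towards the rest's -x.
- paddle (a joint): angle of the hinged spring paddle on the hotplate's housing: 0 up, 0.22 rad at its stop; it springs back by itself. At the pad point it travels 14 mm down, with 2 N at the start and 6 N at the stop.
- paddle_pad (a point): the place to press: top face of the paddle, 65 mm from the hinge, 43 mm above the worktop when up. The paddle is a steel plate 56 mm (y) by 90 mm (x), hinged at its far (+x) edge; axes as the hotplate's when up
- mug: white china mug, 62 x 88 x 50 mm, a bystander; origin at the middle of its underside
- jar: glass jar with lid, 79 mm across, 120 mm high, a bystander; origin at the middle of its underside
- tin: grey lidded tin, 70 mm across, 90 mm high, a bystander; origin at the middle of its underside
Mind the look-alikes: they are no part of the job. Leave any blue or yellow look-alike of the rusk_1 alone.

How it is judged:
On the way, in this order (a step that is already met when the one before it is completed fails the run):
1. first the paddle is pressed down to its stop with the fingers (value of joint paddle above 0.205 rad and contact force between the fingers and paddle above 1 N), for 0.2 s.
2. every rusk present lies turned over, pricked face up, on the hotplate (angle between each of rusk_1, rusk_2, rusk_3, rusk_4's own z axis and vertical above 2.95 rad and z of rusk_1 in the frame of hotplate between 0.024 and 0.036 m and x of rusk_1 in the frame of hotplate between -0.16 and 0.16 m and y of rusk_1 in the frame of hotplate between -0.26 and 0.26 m and linear speed of each of rusk_1, rusk_2, rusk_3, rusk_4 below 0.03 m/s and z of rusk_2 in the frame of hotplate between 0.024 and 0.036 m and x of rusk_2 in the frame of hotplate between -0.16 and 0.16 m and y of rusk_2 in the frame of hotplate between -0.26 and 0.26 m and z of rusk_3 in the frame of hotplate between 0.024 and 0.036 m and x of rusk_3 in the frame of hotplate between -0.16 and 0.16 m and y of rusk_3 in the frame of hotplate between -0.26 and 0.26 m and z of rusk_4 in the frame of hotplate between 0.024 and 0.036 m and x of rusk_4 in the frame of hotplate between -0.16 and 0.16 m and y of rusk_4 in the frame of hotplate between -0.26 and 0.26 m), for 0.3 s.
3. the spatula lies flat on its rest, let go (horizontal distance between spatula and rest below 0.035 m and height (world z) of spatula between 0.006 and 0.016 m and angle between spatula's own z axis and vertical below 0.12 rad and linear speed of spatula below 0.03 m/s and contact force between the fingers and spatula below 0.1 N), for 0.3 s.
4. last, the paddle is pressed down to its stop with the fingers (all of step 1), for 0.2 s.
At the end, for the whole second after the job is handed in: Each rusk present rests on the hotplate, centre within its edges, pricked face up (0.19 rad); the spatula lies flat (0.12 rad) and released, blade middle within 35 mm of the rest's middle; the paddle was pressed to its stop (0.205 rad) first and last and is up again (under 0.03) (all of step 2 and all of step 3 and value of joint paddle below 0.03 rad); the robot touches nothing.
It fails at once if the gripper's fingers touch a rusk (contact force between the fingers and rusk_1 above 1 N or contact force between the fingers and rusk_2 above 1 N or contact force between the fingers and rusk_3 above 1 N or contact force between the fingers and rusk_4 above 1 N).
It fails at once if a bystander (mug, jar, tin) is moved more than 30 mm (distance of any of mug, jar, tin from where it was at the start of the episode above 0.03 m).
Of rusk_1, rusk_2, rusk_3, rusk_4 only 3 to 4 are there at a start; the rules pass over those that are not, and their reading is None.
At some moment in a run one of rusk_1, rusk_2, rusk_3, rusk_4, spatula may be knocked a few centimetres aside while the robot is not near it.
It also fails if it takes over 208 s, if anything falls off the work surface, if the arm or the gripper's body presses on something with over 40 N, if the wrist force passes 120 N, or if a joint passes its speed limit or range.

## Robot

A 6-joint arm with a two-finger parallel gripper is mounted at the origin on the work surface; the furniture and walls round the work are solid. World frame = base frame: x ahead of the robot, y to its left, z up, the work surface at z = 0. Lengths are in m, angles in rad, forces in N, time in s.
With the tool pointing down it reaches from about 0.35 to 0.85 m from the base axis. Payload 8.1 kg.
Tool frame: the origin (TCP) lies at the centre of the arm's flange, where the gripper is bolted on; the fingertips stand 173 mm ahead of it and the grasp point (between the pads) lies 155 mm ahead of it; z points along the fingers, y is the direction in which the jaws open and shut (so a half turn about z gives the same grasp; the last joint's range is limited). The gripper opens to 85 mm and grips with 20 to 120 N. Pads are 22 mm wide; open, the fingers measure 114 mm over their backs; the gripper's body (76 mm by 85 mm) begins 54 mm behind the grasp point. The pads swing forward as they close: fully open they stand 13 mm farther back than shut.
Start: joints at [-1.269, 0.13, 1.488, -0, 1.523, -0.085], TCP at [0.226, -0.556, 0.405] pointing down, gripper open.
Joint ranges: [-2.96, 2.96], [-0.89, 2.26], [0.02, 2.5], [-1.34, 4.48], [0, 2.73], [-2.66, 2.66]. Speed limits (rad/s): [2.39, 2.39, 2.79, 3.14, 3.14, 3.14].

## Interface

Orientations are given as a unit quaternion [w, x, y, z].
In Python, from cell import robot, imaging, ticket gives the robot as it stands.
- The arm moves only by the shell command python3 -m jog 'ROWS' [FORCE]. ROWS is JSON, one flat list of numbers, 7 for each row, row after row: the turn, a rotation vector about the tool's x, y, z in rad, then the shift along the tool's x, y, z in cm, then the closure in counts, from 0 (fully open) to 255 (shut). In form: [ax, ay, az, x, y, z, fingers, ax, ay, az, x, y, z, fingers, ...]. A call has 1 to 8 rows; each row is the pose to reach, as a shift and turn from the pose commanded when the call began, along the tool's axes at that moment; what a row does not reach only later rows make up. A row lasts 1/8 s, in which the tool goes at most 62.5 mm and 10.7 degrees, less where a joint would pass 70% of its speed; a pose out of reach is approached as far as the arm can. A call with a gripper value outside its range is refused whole. The fingers move at their own pace and stop on an object; FORCE is the grip in N (left out, the last holds). Time passes only in rows, so rows that repeat a pose let the fingers close. It gives the time, the measured TCP pose, the force and the opening at its end, in the units of the state.
- robot.observe(): the state, without advancing time (a new reading comes with each control period).
- imaging.camera(name): name is "scene" or "side" or "wrist"; returns (picture, depth): 480x640x3 uint8, blue, green, red; 480x640 float32, m along the optical axis (not along the pixel's ray), 0 where there is no reading.
- imaging.get_calibration(name): a dict with "fx", "fy", "cx", "cy" (pixels), "view" (4x4, takes a point from world to camera coordinates). Camera axes: x right, y up, looking along -z (the intrinsics and any distortion apply to the point x, -y, -z); pixel columns grow to the right and rows downward; lengths in m; the calibration is good to about 2 mm. A picture is of the moment at which its call begins: read the wrist's pose just before it. get_calibration takes no time and is no camera call; for the wrist camera it gives the pose at the moment of the call.
- ticket.hand_in(): hands the job in, once; it reports no verdict.
The state is a dict: "clock": time; "joint_pos": joint angles; "qvel": joint speeds; "effort": joint torques, N m; "eef_pos": TCP position; "ee_rot": TCP orientation; "contact_force": force on the tool from outside, world axes, zero at the start; "ft_torque": the same for the moment, N m; "opening": opening from 0.0 (shut) to 1.0 (fully open).
Only numpy, scipy, OpenCV 4.12 (cv2) and the standard library are available. Lean on these libraries where they do the work, as an engineer would, in place of code of your own. Each camera call takes 0.05 s, during which the arm holds its last target. There are 200 camera calls.

## Working session

There is one attempt and no reset: what is moved stays moved. The work goes in short steps, Python scripts to look and compute and a shell command to move; the robot and the scene stay as the last step left them, time stands still between calls to the robot, and variables do not carry over. Pictures are saved under pics/ and viewed, on a budget of 14 in all, crops included, one or two more only if the job needs it, and the job is handed in when it is done.

```bash
ls; mkdir -p pics; cat > h.py <<'E'
import numpy as np, cv2
from scipy.spatial.transform import Rotation as R
from cell import robot, imaging, ticket
def state():
    o=robot.observe(); q=np.array(o['ee_rot']); r=R.from_quat(q[[1,2,3,0]])
    return o,np.array(o['eef_pos']),r
def cloud(name):
    c=imaging.get_calibration(name); im,d=imaging.camera(name)
    V=np.array(c['view']); v,u=np.mgrid[0:480,0:640]
    P=np.stack([(u-c['cx'])/c['fx']*d,-(v-c['cy'])/c['fy']*d,-d],-1)
    Wd=(P-V[:3,3])@V[:3,:3]
    Wd[d==0]=np.nan
    return im,d,Wd,c
def ray(c,u,v,z):
    V=np.array(c['view']);o=-V[:3,:3].T@V[:3,3]
    r=V[:3,:3].T@np.array([(u-c['cx'])/c['fx'],-(v-c['cy'])/c['fy'],-1])
    return o+r*(z-o[2])/r[2]
E
python3 - <<'E'
from h import *
o,p,r=state(); print(o); print(r.as_matrix())
for n in ['scene','side','wrist']:
    c=imaging.get_calibration(n); print(n,{k:(np.round(v,3).tolist()) for k,v in c.items()})
    im,d=imaging.camera(n); cv2.imwrite(f'pics/{n}0.png',im); print((d==0).mean())
a=cv2.imread('pics/scene0.png')
E
```

```text
pics
{'clock': 0.0, 'joint_pos': array([-1.26940273e+00,  1.31166881e-01,  1.48925706e+00, -2.65300269e-05,
        1.52300666e+00, -8.54190659e-02]), 'qvel': array([ 4.83030516e-04,  9.98882082e-05,  8.39693173e-04, -2.70339444e-03,
       -3.84357910e-04, -1.09897072e-03]), 'effort': array([-1.41755936e-03, -5.69393528e+01, -5.00554347e+01, -2.27512505e-04,
        1.48650329e-02,  3.48038918e-05]), 'eef_pos': array([ 0.22628144, -0.55545182,  0.40365293]), 'ee_rot': array([-9.12190237e-04,  9.81354684e-01,  1.92203379e-01, -1.12216532e-04]), 'contact_force': array([ 0.26592784,  0.56499045, -0.30489531]), 'ft_torque': array([ 0.02753943, -0.00181196,  0.02613644]), 'opening': 0.9976745520729308}
[[ 9.26115697e-01  3.77239169e-01 -5.70900531e-04]
 [ 3.77239578e-01 -9.26114058e-01  1.74722753e-03]
 [ 1.30403654e-04 -1.83350112e-03 -9.99998311e-01]]
scene {'fx': 620.445, 'fy': 620.445, 'cx': 313.481, 'cy': 233.162, 'view': [[0.714, -0.7, -0.012, -0.372], [0.548, 0.548, 0.632, -0.396], [-0.436, -0.457, 0.775, -1.615], [0.0, 0.0, 0.0, 1.0]]}
0.011451822916666667
side {'fx': 567.356, 'fy': 567.356, 'cx': 321.575, 'cy': 241.587, 'view': [[-0.997, 0.07, -0.016, 0.562], [-0.058, -0.664, 0.745, 0.013], [0.041, 0.744, 0.667, -1.888], [0.0, 0.0, 0.0, 1.0]]}
0.10943033854166667
wrist {'fx': 415.279, 'fy': 415.279, 'cx': 318.132, 'cy': 232.713, 'view': [[0.377, -0.926, -0.002, -0.598], [0.884, 0.361, -0.298, 0.039], [0.277, 0.11, 0.955, -0.378], [0.0, 0.0, 0.0, 1.0]]}
0.004013671875
```

View pics/scene0.png

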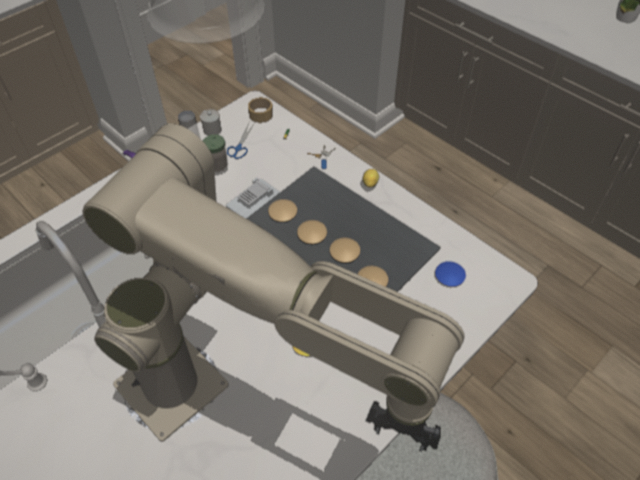

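View pics/side0.png

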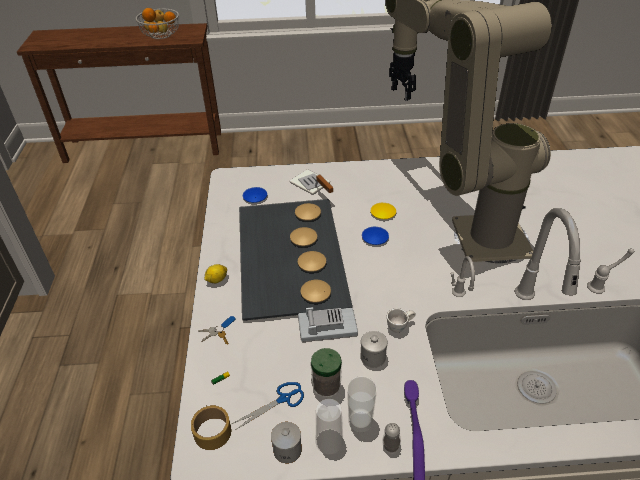

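The side view shows four orange rusks at (308,212), (303,237), (312,261), (316,291). The hotplate spans (240–350, 200–315), with the housing and paddle at (328,322). The spatula is on the white rest at (312,182). The mug is at (398,320), the tin at (373,348) and the jar at (326,370). The blue and yellow discs are look-alikes, and so is the grey tin at (286,440).

```bash
python3 - <<'E'
from h import *
im,d,W,c=cloud('side'); np.save('w.npy',W)
hsv=cv2.cvtColor(im,cv2.COLOR_BGR2HSV)
def comps(m,amin,z0,z1,nm):
    m=m&(W[...,2]>z0)&(W[...,2]<z1)
    n,l,s,ce=cv2.connectedComponentsWithStats(m.astype(np.uint8))
    for i in range(1,n):
        if s[i,4]>amin:
            q=W[l==i]; print(nm,s[i,4],ce[i].round(1),'med',np.nanmedian(q,0).round(4),'lo',np.nanpercentile(q,2,0).round(3),'hi',np.nanpercentile(q,98,0).round(3),'ray',ray(c,*ce[i],.035).round(4))
comps((hsv[...,0]<22)&(hsv[...,1]>90)&(hsv[...,2]>120),60,0.02,.1,'rusk')
pl=(hsv[...,2]<75)&(W[...,2]>.01)&(W[...,2]<.03)
n,l,s,ce=cv2.connectedComponentsWithStats(pl.astype(np.uint8)); i=1+np.argmax(s[1:,4])
q=W[l==i]; print('plate',s[i],np.nanmedian(q,0)); 
rect=cv2.minAreaRect(q[:,:2].astype(np.float32)); print(rect, cv2.boxPoints(rect))
cr=im[160:350,230:430]; cv2.imwrite('pics/crop1.png',cv2.resize(cr,(800,760))[:600]) 
a=cv2.resize(im[160:210,280:345],(520,400),interpolation=cv2.INTER_CUBIC); b=cv2.resize(im[290:400,280:420],(763,600),interpolation=cv2.INTER_CUBIC)
cv2.imwrite('pics/c_sp.png',a); cv2.imwrite('pics/c_pad.png',b)
# spatula handle
comps((hsv[...,0]<15)&(hsv[...,1]>120)&(hsv[...,2]<200),20,0.03,.12,'handle')
for x,y in [(310,182),(320,190),(325,183),(300,183),(312,320),(335,318),(345,325)]: print((x,y),W[y,x].round(3))
E
```

```text
rusk 78 [147.5  11.7] med [ 1.454  -2.1178  0.0442] lo [ 1.426 -2.155  0.023] hi [ 1.487 -2.079  0.062] ray [ 1.4588 -2.1445  0.035 ]
rusk 334 [307.4 211.2] med [ 0.6009 -0.1478  0.038 ] lo [ 0.561 -0.191  0.029] hi [ 0.641 -0.113  0.046] ray [ 0.6011 -0.1522  0.035 ]
rusk 382 [303.2 236. ] med [ 0.6211 -0.0194  0.0373] lo [ 0.582 -0.067  0.028] hi [0.661 0.013 0.046] ray [ 0.6215 -0.0241  0.035 ]
rusk 444 [311.4 260.6] med [0.6012 0.0984 0.0375] lo [0.562 0.052 0.029] hi [0.64  0.132 0.045] ray [0.6012 0.0947 0.035 ]
rusk 516 [315.4 290.4] med [0.5967 0.2257 0.0378] lo [0.557 0.181 0.029] hi [0.636 0.26  0.045] ray [0.5968 0.2226 0.035 ]
rusk 283 [209.1 422.1] med [0.875  0.6396 0.0478] lo [0.83  0.594 0.043] hi [0.917 0.681 0.053] ray [0.877  0.6316 0.035 ]
plate [ 240  199  112  122 9184] [0.69443492 0.08114367 0.02096417]
((0.6664530634880066, 0.03159359097480774), (0.31765633821487427, 0.5283619165420532), 2.936622142791748) [[ 0.49429917  0.28729066]
 [ 0.5213678  -0.24037741]
 [ 0.83860695 -0.22410348]
 [ 0.81153834  0.3035646 ]]
handle 127 [324.4 183.3] med [ 0.5347 -0.256   0.0736] lo [ 0.51  -0.3    0.058] hi [ 0.558 -0.216  0.082] ray [ 0.5308 -0.3087  0.035 ]
(310, 182) [ 0.582 -0.352  0.013]
(320, 190) [ 0.547 -0.309  0.006]
(325, 183) [ 0.532 -0.251  0.078]
(300, 183) [ 0.619 -0.346  0.015]
(312, 320) [0.613 0.343 0.044]
(335, 318) [0.549 0.344 0.047]
(345, 325) [0.521 0.347 0.019]
```

View pics/c_sp.png

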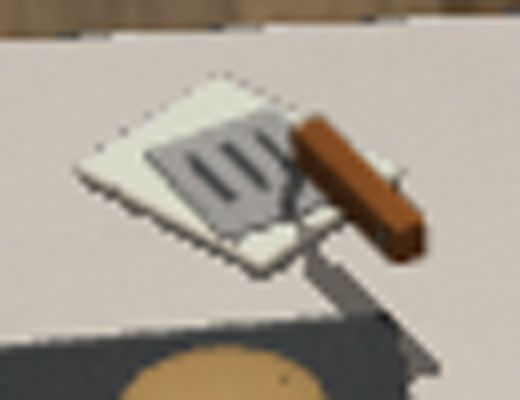

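View pics/c_pad.png

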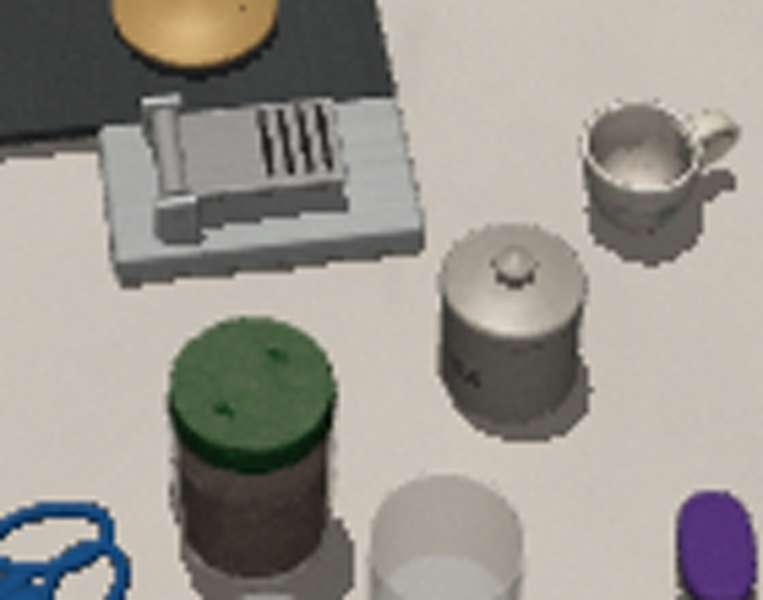

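The crops confirm the spatula, blade at side pixel (307,181), handle running to (332,190). They also show the paddle with its hinge at (310,320) and grooved pad at (335,316). The jar and the tin stand on the far +y side of it.

```bash
cat >> h.py <<'E'
def go(target,yaw=None,pitch0=True):
    """print jog row (tool-frame shift cm, rotvec) from measured pose to TCP target with tool down, tool-x heading yaw"""
    o,p,r=state(); t=np.array(target,float)
    rv=np.zeros(3)
    if yaw is not None:
        x=np.array([np.cos(yaw),np.sin(yaw),0]); z=np.array([0,0,-1.]); G=R.from_matrix(np.stack([x,np.cross(z,x),z],1))
        rv=(r.inv()*G).as_rotvec()
    print('tcp',p.round(4),'row rot',rv.round(4),'shift cm',(r.inv().apply(t-p)*100).round(2))
E
python3 - <<'E'
from h import *
W=np.load('w.npy'); im=cv2.imread('pics/side0.png')
for v in (309,312,315,318,321,324): print(v,[tuple(W[v,u].round(3)) for u in range(306,352,5)])
for n,(u0,u1,v0,v1) in dict(jar=(308,344,348,395),tin=(358,388,330,366),mug=(385,418,308,335)).items():
    q=W[v0:v1,u0:u1].reshape(-1,3); q=q[q[:,2]>.02]; print(n,np.nanpercentile(q,3,0).round(3),np.nanpercentile(q,97,0).round(3))
hsv=cv2.cvtColor(im,cv2.COLOR_BGR2HSV)
m=(hsv[...,0]<15)&(hsv[...,1]>120)&(W[...,2]>.03); m[:,:300]=0;m[:165]=0;m[200:]=0;m[:,345:]=0
q=W[m]; print('handle',len(q),q.mean(0),np.linalg.svd(q[:,:2]-q[:,:2].mean(0))[2][0], np.percentile(q,[1,99],0))
# rest: whiter than top & z .006-.014
g=(W[...,2]>.006)&(W[...,2]<.02); g[:166]=0;g[196:]=0;g[:,:285]=0;g[:,335:]=0
q=W[g][:,:2].astype(np.float32); print('rest',cv2.minAreaRect(q),q.mean(0))
go((.549,.344,.29))
E
```

```text
309 [(np.float64(0.628), np.float64(0.308), np.float64(0.052)), (np.float64(0.614), np.float64(0.302), np.float64(0.044)), (np.float64(0.599), np.float64(0.286), np.float64(0.024)), (np.float64(0.584), np.float64(0.28), np.float64(0.017)), (np.float64(0.571), np.float64(0.305), np.float64(0.044)), (np.float64(0.558), np.float64(0.309), np.float64(0.047)), (np.float64(0.543), np.float64(0.309), np.float64(0.045)), (np.float64(0.527), np.float64(0.288), np.float64(0.019)), (np.float64(0.513), np.float64(0.291), np.float64(0.021)), (np.float64(0.499), np.float64(0.294), np.float64(0.024))]
312 [(np.float64(0.628), np.float64(0.304), np.float64(0.035)), (np.float64(0.615), np.float64(0.315), np.float64(0.046)), (np.float64(0.601), np.float64(0.317), np.float64(0.046)), (np.float64(0.586), np.float64(0.316), np.float64(0.044)), (np.float64(0.572), np.float64(0.319), np.float64(0.047)), (np.float64(0.558), np.float64(0.317), np.float64(0.043)), (np.float64(0.544), np.float64(0.32), np.float64(0.045)), (np.float64(0.53), np.float64(0.319), np.float64(0.043)), (np.float64(0.514), np.float64(
[... 2256 characters left out ...]
np.float64(0.019)), (np.float64(0.533), np.float64(0.348), np.float64(0.025)), (np.float64(0.519), np.float64(0.349), np.float64(0.025)), (np.float64(0.504), np.float64(0.348), np.float64(0.022))]
jar [0.555 0.509 0.029] [0.624 0.574 0.124]
tin [0.428 0.425 0.024] [0.489 0.485 0.087]
mug [0.329 0.325 0.021] [0.404 0.384 0.053]
handle 127 [ 0.53425577 -0.2574551   0.0723753 ] [-0.43461968  0.90061409] [[ 0.50954329 -0.30301679  0.05559737]
 [ 0.55825751 -0.21372521  0.0820409 ]]
rest ((0.5847917795181274, -0.3731510043144226), (0.18720290064811707, 0.1887270212173462), 85.11519622802734) [ 0.58982784 -0.3648361 ]
tcp [ 0.2263 -0.5555  0.404 ] row rot [0. 0. 0.] shift cm [ 63.82 -71.12  11.49]
```

```bash
T='[0,0,0,31.8,-35,0,255'; 
python3 -m jog '[0,0,0,6,-6,0,255,0,0,0,12,-13,0,255,0,0,0,16,-18,0,255,0,0,0,20,-22,0,255,0,0,0,24,-26,0,255,0,0,0,28,-31,0,255,0,0,0,31.8,-35,0,255,0,0,0,31.8,-35,0,255]' 60
python3 -m jog '[0,0,0,4,-4,0,255,0,0,0,8,-9,0,255,0,0,0,12,-13,2,255,0,0,0,16,-18,4,255,0,0,0,20,-22,6,255,0,0,0,24,-26,8,255,0,0,0,28,-31,10,255,0,0,0,31.8,-35,11.5,255]'
python3 -m jog '[0,0,0,0,0,0,255,0,0,0,0,0,0,255]'
python3 -c "
from h import *
im,d,W,c=cloud('wrist'); cv2.imwrite('pics/w1.png',im); np.save('w1.npy',W)
go((.551,.333,.222)); print(state()[0]['contact_force'])"
```

```text
clock: 1.2
eef_pos: [0.3891, -0.109, 0.4048]
ee_rot: [-0.0, 0.981, 0.193, 0.0]
contact_force: [0.6, -0.7, 0.0]
opening: 0.003
clock: 2.2
eef_pos: [0.5514, 0.3345, 0.2885]
ee_rot: [0.0, 0.981, 0.192, -0.0]
contact_force: [1.5, 0.1, 0.3]
opening: 0.003
clock: 2.45
eef_pos: [0.5511, 0.3324, 0.2891]
ee_rot: [0.0, 0.981, 0.193, -0.001]
contact_force: [0.2, -0.5, 0.7]
opening: 0.003
tcp [0.5514 0.3319 0.2902] row rot [0. 0. 0.] shift cm [ 0.01 -0.12  6.82]
[-0.07371146  0.448816    0.43675888]
```

View pics/w1.png

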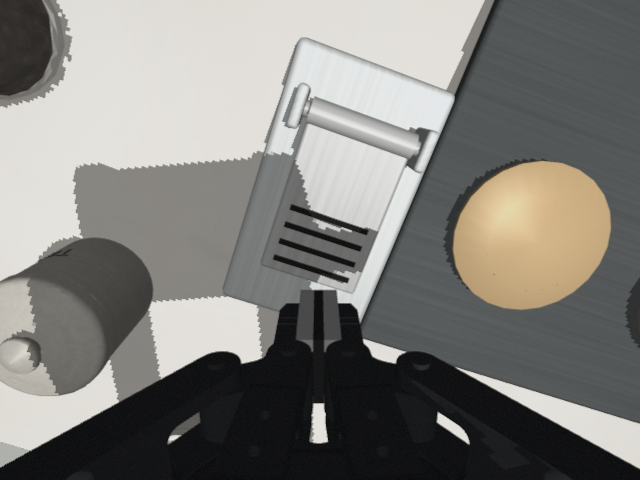

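```bash
python3 -c "
from h import *
c=imaging.get_calibration('wrist'); print(ray(c,320,243,.043))"
python3 -m jog '[0,0,0,0,0,3,255,0,0,0,0,0,6,255,0,0,0,0,0,7,255,0,0,0,0,0,7.6,255,0,0,0,0,0,8.0,255,0,0,0,0,0,8.4,255,0,0,0,0,0,8.7,255,0,0,0,0,0,8.8,255]'
python3 -m jog '[0,0,0,0,0,0,255,0,0,0,0,0,0,255]'
```

```text
[0.55357933 0.33263668 0.043     ]
clock: 3.5
eef_pos: [0.5524, 0.3325, 0.2032]
ee_rot: [0.0, 0.981, 0.192, 0.002]
contact_force: [-0.2, -4.6, 10.7]
opening: -0.003
clock: 3.75
eef_pos: [0.5524, 0.3325, 0.2034]
ee_rot: [0.0, 0.981, 0.192, 0.002]
contact_force: [0.6, -5.1, 7.9]
opening: -0.002
```

```bash

python3 -m jog '[0,0,0,0,0,0.1,255,0,0,0,0,0,0.2,255,0,0,0,0,0,0.2,255,0,0,0,0,0,0.2,255]'
python3 -c "
from h import *
im,d,W,c=cloud('side'); cv2.imwrite('pics/pad_down.png',cv2.resize(im[280:360,270:400],(780,480)))"
python3 -m jog '[0,0,0,0,0,-1,255,0,0,0,0,0,-3,255,0,0,0,0,0,-7,255,0,0,0,0,0,-12,255,0,0,0,0,0,-16,255,0,0,0,0,0,-16,255]'
python3 -c "
from h import *
go((.45,-.20,.36))"
```

```text
clock: 4.25
eef_pos: [0.5526, 0.3326, 0.2028]
ee_rot: [0.0, 0.981, 0.192, 0.002]
contact_force: [-4.6, -6.6, 17.0]
opening: -0.002
clock: 5.05
eef_pos: [0.5524, 0.3334, 0.3661]
ee_rot: [-0.001, 0.981, 0.192, 0.005]
contact_force: [0.3, 0.3, 0.6]
opening: 0.0
tcp [0.5524 0.3334 0.3661] row rot [0. 0. 0.] shift cm [-29.62  45.53   0.27]
```

```bash

python3 -m jog '[0,0,0.18,-2.7,5,0,255,0,0,0.36,-5.4,11,-1,255,0,0,0.54,-8,17,-2,255,0,0,0.72,-10.7,23,-3,255,0,0,0.9,-13.4,29,-3,255,0,0,1.08,-16,35,-3,200,0,0,1.26,-18.8,41,-3,100,0,0,1.44,-21,47,-3,0]'
python3 -m jog '[0,0,0,0,0,0,0,0,0,0,0,0,0,0]'
python3 -c "
from h import *
go((.525,-.24,.40),np.radians(-64)); print(state()[0]['joint_pos'])"
```

```text
clock: 6.05
eef_pos: [0.5331, -0.1608, 0.3893]
ee_rot: [-0.0, 0.863, -0.505, -0.0]
contact_force: [1.5, -0.4, 0.1]
opening: 0.636
clock: 6.3
eef_pos: [0.5336, -0.159, 0.3891]
ee_rot: [-0.0, 0.865, -0.503, -0.001]
contact_force: [0.6, -0.2, 0.6]
opening: 0.998
tcp [ 0.5336 -0.159   0.3891] row rot [0.0003 0.0014 0.064 ] shift cm [ 6.61  4.76 -1.1 ]
[-3.81923388e-01  2.19920292e-02  1.63062058e+00  6.87735722e-04
  1.49022626e+00  2.24182670e+00]
```

```bash

python3 -m jog '[0,0,0.06,3,2.4,0,0,0,0,0.064,6.6,4.8,-1,0,0,0,0.064,6.6,4.8,-1,0,0,0,0.064,6.6,4.8,-1,0]'
python3 - <<'E'
from h import *
im,d,W,c=cloud('wrist'); cv2.imwrite('pics/w2.png',im)
hsv=cv2.cvtColor(im,cv2.COLOR_BGR2HSV)
m=((hsv[...,0]<18)&(hsv[...,1]>110)&(W[...,2]>.045)&(W[...,2]<.09)).astype(np.uint8)
n,l,s,ce=cv2.connectedComponentsWithStats(m)
for i in range(1,n):
    if s[i,4]>150:
        q=W[l==i]; print(s[i],np.nanmedian(q,0)); t=q[(q[:,2]>.06)]
        print('top',len(t),cv2.minAreaRect(t[:,:2].astype(np.float32)),t.mean(0))
        r=cv2.minAreaRect(np.argwhere(l==i)[:,::-1].astype(np.float32)); b=cv2.boxPoints(r); print([ray(c,*x,.076).round(4) for x in b])
print(state()[1])
E
```

```text
clock: 6.8
eef_pos: [0.5251, -0.2387, 0.3994]
ee_rot: [-0.0, 0.849, -0.529, -0.0]
contact_force: [0.3, -0.6, 0.5]
opening: 1.001
[ 309  104   25  132 3098] [ 0.53627445 -0.26732389  0.07420705]
top 3098 ((0.5347472429275513, -0.2645149230957031), (0.016903100535273552, 0.09340106695890427), 25.78761863708496) [ 0.53589998 -0.26647171  0.07409945]
[array([ 0.5625, -0.3029,  0.076 ]), array([ 0.548, -0.31 ,  0.076]), array([ 0.5067, -0.2278,  0.076 ]), array([ 0.5225, -0.22  ,  0.076 ])]
[ 0.52504727 -0.23850183  0.39928846]
```

View pics/w2.png

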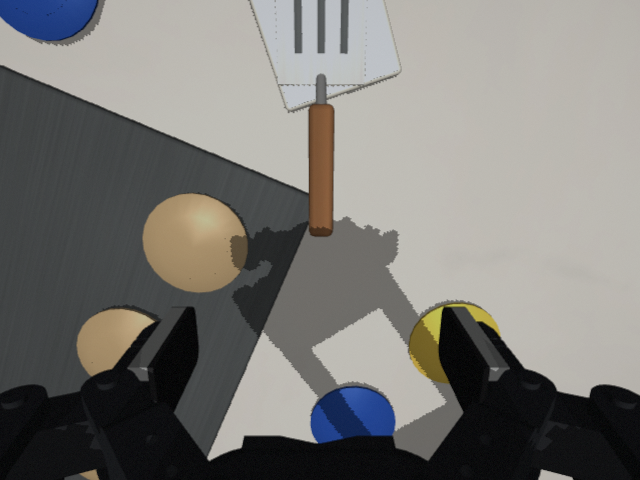

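```bash

python3 -m jog '[0,0,0,4,0.3,2,0,0,0,0,4,0.3,7,0,0,0,0,4,0.3,12,0,0,0,0,4,0.3,16,0,0,0,0,4,0.3,17.5,0,0,0,0,4,0.3,17.9,0,0,0,0,4,0.3,17.9,0,0,0,0,4,0.3,17.9,0]'
python3 -m jog '[0,0,0,0,0,0,120,0,0,0,0,0,0,200,0,0,0,0,0,0,255,0,0,0,0,0,0,255,0,0,0,0,0,0,255,0,0,0,0,0,0,255]' 110
python3 -c "
from h import *
o,p,r=state(); print(p,o['opening'],r.as_matrix().round(4).tolist())"
```

```text
clock: 7.85
eef_pos: [0.5404, -0.2779, 0.2228]
ee_rot: [0.0, 0.848, -0.53, 0.002]
contact_force: [0.3, -0.1, -0.6]
opening: 0.998
clock: 8.6
eef_pos: [0.5396, -0.2776, 0.2209]
ee_rot: [0.0, 0.848, -0.53, 0.0]
contact_force: [-1.4, -0.6, 3.5]
opening: 0.19
[ 0.53957869 -0.27755222  0.22090575] 0.19006271000351777 [[0.4381, -0.8989, 0.0001], [-0.8989, -0.4381, -0.0002], [0.0002, -0.0, -1.0]]
```

```bash

python3 -m jog '[0,0,0,0,0,-1,255,0,0,0,0,0,-4,255,0,0,0,0,0,-8,255,0,0,-0.18,-4,1,-9,255,0,0,-0.36,-8,2,-9,255,0,0,-0.54,-12,4,-9,255,0,0,-0.72,-16,6,-9,255,0,0,-0.9,-17.8,6.9,-9,255]'
python3 -m jog '[0,0,-0.15,0,0,0,255,0,0,-0.27,0,0,0,255,0,0,-0.27,0,0,0,255,0,0,-0.27,0,0,0,255]'
cat >> h.py <<'E'
def rusks(name,save=None):
    im,d,W,c=cloud(name)
    if save: cv2.imwrite(save,im)
    hsv=cv2.cvtColor(im,cv2.COLOR_BGR2HSV)
    m=((hsv[...,0]>8)&(hsv[...,0]<23)&(hsv[...,1]>70)&(hsv[...,2]>110)&(W[...,2]>.02)&(W[...,2]<.13)&(abs(W[...,0]-.66)<.25)&(abs(W[...,1]-.03)<.3)).astype(np.uint8)
    m=cv2.morphologyEx(m,cv2.MORPH_OPEN,np.ones((3,3),np.uint8))
    n,l,s,ce=cv2.connectedComponentsWithStats(m)
    for i in range(1,n):
        if s[i,4]>150:
            q=W[l==i]; ct=max(cv2.findContours((l==i).astype(np.uint8),0,1)[0],key=len)
            e=cv2.fitEllipse(ct)
            g=cv2.cvtColor(im,cv2.COLOR_BGR2GRAY); rr=ray(c,*e[0],.031)
            print(name,s[i,4],'px',np.round(e[0],0),'ctr',rr[:2].round(3),'lo',np.nanpercentile(q,3,0).round(3),'hi',np.nanpercentile(q,97,0).round(3),'touchedge',bool(s[i,1]==0 or s[i,0]==0 or s[i,0]+s[i,2]==640))
    return im,W,c
E
python3 -c "
from h import *
rusks('side'); rusks('scene'); rusks('wrist','pics/w3.png')
go((.40,-.15,.30),.05)"
```

```text
clock: 9.6
eef_pos: [0.3979, -0.1464, 0.3105]
ee_rot: [-0.0, 0.994, -0.105, -0.0]
contact_force: [0.3, -0.1, -0.7]
opening: 0.194
clock: 10.1
eef_pos: [0.3995, -0.1477, 0.3108]
ee_rot: [0.0, 1.0, 0.025, 0.0]
contact_force: [0.3, -1.6, -1.5]
opening: 0.194
side 334 px [307. 211.] ctr [ 0.601 -0.157] lo [ 0.564 -0.194  0.03 ] hi [ 0.64  -0.115  0.044] touchedge False
side 388 px [303. 236.] ctr [ 0.622 -0.028] lo [ 0.584 -0.063  0.03 ] hi [0.661 0.013 0.044] touchedge False
side 448 px [311. 261.] ctr [0.601 0.091] lo [0.563 0.056 0.029] hi [0.639 0.131 0.044] touchedge False
side 523 px [315. 290.] ctr [0.596 0.219] lo [0.559 0.185 0.029] hi [0.636 0.259 0.044] touchedge False
scene 452 px [347. 250.] ctr [ 0.629 -0.033] lo [ 0.588 -0.068  0.029] hi [0.66  0.005 0.046] touchedge False
scene 612 px [372. 279.] ctr [ 0.605 -0.157] lo [ 0.564 -0.195  0.029] hi [ 0.64  -0.117  0.046] touchedge False
tcp [ 0.3995 -0.1477  0.3107] row rot [-0.0001  0.0001  0.0013] shift cm [0.03 0.23 1.07]
```

View pics/w3.png

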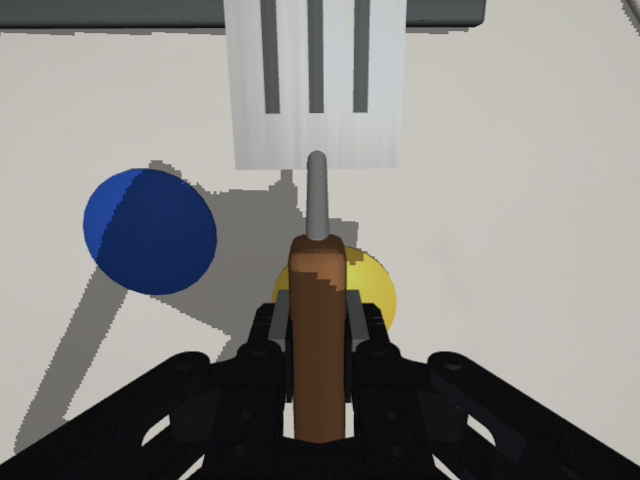

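The wrist view shows the blade straight ahead of the fingers, with the handle gripped square at (317,340). The blue disc at (150,230) and the yellow disc at (350,290) lie below. They are the look-alikes, so I leave them alone.

```bash

python3 -c "
from h import *
im,d,W,c=cloud('wrist')
q=np.concatenate([W[30:160,280:300].reshape(-1,3),W[30:160,330:350].reshape(-1,3)]);q=q[(q[:,2]>.07)&(q[:,2]<.13)]
A=np.c_[q[:,:2]-q[:,:2].mean(0),np.ones(len(q))]; print(np.linalg.lstsq(A,q[:,2],rcond=None)[0],q.mean(0),len(q),state()[1])
"
python3 -m jog '[0,0,0,0.8,1.8,2,255,0,0,0,0.8,1.8,5,255,0,0,0,0.8,1.8,7,255,0,0,0,0.8,1.8,7.6,255,0,0,0,0.8,1.8,7.8,255,0,0,0,0.8,1.8,7.8,255,0,0,0,0.8,1.8,7.8,255]'
python3 -c "
from h import *
o,p,r=state();print(p,o['contact_force'],r.as_matrix().round(4).tolist())"
```

```text
[-0.00294927  0.00052024  0.1005272 ] [ 0.47721934 -0.14159127  0.1005272 ] 5173 [ 0.39953362 -0.1477339   0.3106553 ]
clock: 11.18
eef_pos: [0.4089, -0.1654, 0.2336]
ee_rot: [0.0, 1.0, 0.026, 0.001]
contact_force: [-0.2, 0.2, -1.2]
opening: 0.192
[ 0.4088846  -0.16542701  0.23360313] [-0.23111305  0.20142727 -1.15982538] [[0.9986, 0.0528, 0.0014], [0.0528, -0.9986, -0.0008], [0.0014, 0.0008, -1.0]]
```

```bash

for i in 1; do python3 -m jog '[0,0,0,0,0,0.1,255,0,0,0,0,0,0.1,255]'; python3 -m jog '[0,0,0,0,0,0.1,255,0,0,0,0,0,0.1,255]'; python3 -m jog '[0,0,0,0,0,0.1,255,0,0,0,0,0,0.1,255]'; done | egrep 'eef|force'
```

```text
eef_pos: [0.4085, -0.1652, 0.2318]
contact_force: [0.0, 0.3, -1.4]
eef_pos: [0.4085, -0.1653, 0.2308]
contact_force: [-0.9, -0.5, 0.5]
eef_pos: [0.4085, -0.1654, 0.23]
contact_force: [-4.6, -0.7, 5.6]
```

```bash

python3 -m jog '[0,0,0,0,0,-0.1,255,0,0,0,1,0,-0.1,255,0,0,0,2,0,-0.1,255,0,0,0,2.6,0,-0.1,255,0,0,0,3.1,0,-0.1,255,0,0,0,3.1,0,-0.1,255]'
python3 -m jog '[0,0,0,0.1,0,-0.5,255,0,0,0,0.3,0,-1,255,0,0,0,0.5,0,-1.6,255,0,0,0,0.8,0,-2.1,255,0,0,0,1.2,0,-2.7,255,0,0,0,1.8,0,-3.4,255,0,0,0,2.5,0,-4.1,255,0,0,0,2.5,0,-4.1,255]'
python3 -c "
from h import *
rusks('scene','pics/s4.png'); rusks('side','pics/side4.png')
a=cv2.resize(cv2.imread('pics/side4.png')[170:270,250:380],(780,600));cv2.imwrite('pics/side4c.png',a)"
```

```text
clock: 12.68
eef_pos: [0.44, -0.1636, 0.2308]
ee_rot: [0.0, 1.0, 0.027, 0.0]
contact_force: [1.8, -0.8, 0.4]
opening: 0.187
clock: 13.68
eef_pos: [0.4653, -0.1624, 0.2727]
ee_rot: [0.0, 1.0, 0.027, 0.001]
contact_force: [-0.5, -1.0, -2.3]
opening: 0.19
scene 272 px [378. 270.] ctr [ 0.638 -0.147] lo [ 0.595 -0.195  0.042] hi [ 0.647 -0.12   0.078] touchedge False
side 292 px [301. 208.] ctr [ 0.623 -0.179] lo [ 0.594 -0.187  0.032] hi [ 0.654 -0.115  0.077] touchedge False
side 385 px [303. 236.] ctr [ 0.622 -0.029] lo [ 0.583 -0.063  0.03 ] hi [0.661 0.012 0.045] touchedge False
side 448 px [311. 261.] ctr [0.601 0.091] lo [0.563 0.054 0.03 ] hi [0.639 0.132 0.044] touchedge False
side 523 px [315. 290.] ctr [0.597 0.219] lo [0.558 0.185 0.03 ] hi [0.636 0.259 0.044] touchedge False
```

View pics/side4c.png

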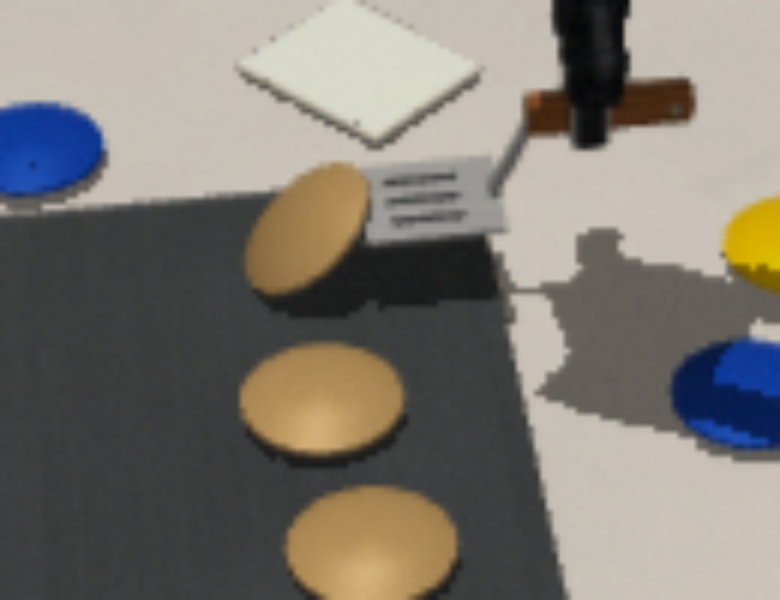

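The rusk is tilted about 45° on the blade's front edge at (305,230) in the crop, with its far rim on the plate. I'll carry on over the top.

```bash

python3 -m jog '[0,0,0,0.9,0,-0.5,255,0,0,0,1.8,0,-0.9,255,0,0,0,2.6,0,-1.2,255,0,0,0,3.4,0,-1.4,255,0,0,0,4.2,0,-1.5,255,0,0,0,5.0,0,-1.6,255,0,0,0,6.0,0,-1.6,255,0,0,0,7.2,0,-1.6,255]'
python3 -m jog '[0,0,0,0.8,0,0,255,0,0,0,0.8,0,-2,255,0,0,0,0.8,0,-5,255,0,0,0,0.8,0,-6,255,0,0,0,-3,0,-6,255,0,0,0,-8,0,-6,255,0,0,0,-12,0,-6,255,0,0,0,-12,0,-6,255]'
python3 -c "
from h import *
rusks('scene'); rusks('side','pics/side5.png')
a=cv2.resize(cv2.imread('pics/side5.png')[170:270,250:380],(780,600));cv2.imwrite('pics/side5c.png',a); go((.408,-.04,.30),.05)"
```

```text
clock: 14.78
eef_pos: [0.537, -0.1584, 0.2876]
ee_rot: [-0.0, 1.0, 0.026, -0.0]
contact_force: [1.1, 1.0, -2.8]
opening: 0.191
clock: 15.78
eef_pos: [0.4143, -0.1648, 0.3474]
ee_rot: [-0.0, 1.0, 0.026, -0.0]
contact_force: [0.5, 0.2, -1.6]
opening: 0.188
scene 238 px [352. 250.] ctr [ 0.637 -0.045] lo [ 0.6   -0.069  0.027] hi [ 0.663 -0.017  0.044] touchedge False
scene 565 px [394. 250.] ctr [ 0.729 -0.132] lo [ 0.689 -0.172  0.028] hi [ 0.765 -0.094  0.046] touchedge False
side 304 px [271. 218.] ctr [ 0.728 -0.13 ] lo [ 0.689 -0.162  0.029] hi [ 0.767 -0.091  0.044] touchedge False
side 388 px [303. 236.] ctr [ 0.621 -0.029] lo [ 0.583 -0.061  0.029] hi [0.661 0.013 0.045] touchedge False
side 443 px [311. 261.] ctr [0.601 0.091] lo [0.563 0.056 0.029] hi [0.639 0.132 0.046] touchedge False
side 522 px [315. 290.] ctr [0.597 0.219] lo [0.559 0.184 0.03 ] hi [0.636 0.258 0.044] touchedge False
tcp [ 0.4164 -0.165   0.3482] row rot [ 0.0007 -0.0015  0.002 ] shift cm [ -0.19 -12.53   4.82]
```

View pics/side5c.png

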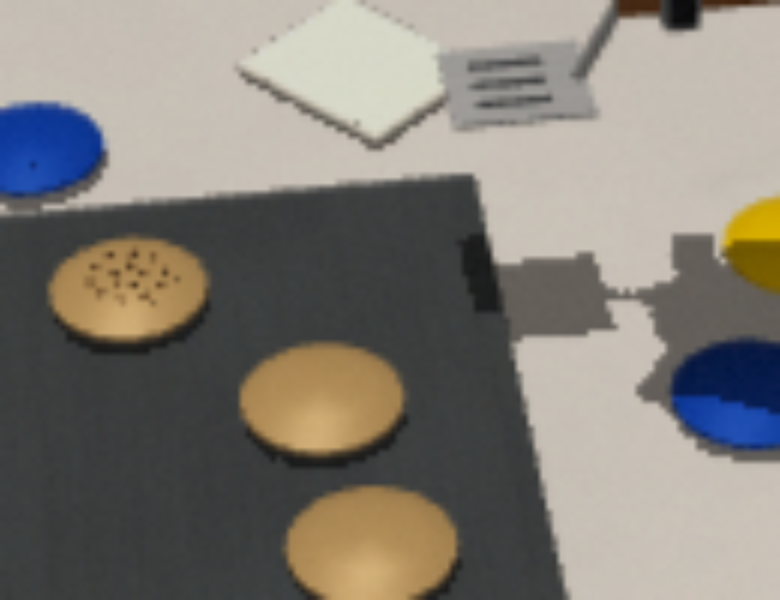

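Rusk 1 is turned: its pricked holes are visible at crop (130,275) and it lies flat at (.728,-.130). On to rusk 2.

```bash

python3 -m jog '[0,0,0,0,-5,0,255,0,0,0,1,-10,1,255,0,0,0,1.8,-12.6,5,255,0,0,0,1.8,-12.6,9,255,0,0,0,1.8,-12.6,11,255,0,0,0,1.8,-12.6,11.5,255,0,0,0,1.8,-12.6,11.5,255,0,0,0,1.8,-12.6,11.5,255]'
python3 -m jog '[0,0,0,0,0,0.1,255,0,0,0,0,0,0.1,255]'
python3 -m jog '[0,0,0,0,0,0.1,255,0,0,0,0,0,0.1,255]'
python3 -c "
from h import *
rusks('side');go((.459,-.037,.2308),.05)"
```

```text
clock: 16.88
eef_pos: [0.4287, -0.0383, 0.234]
ee_rot: [0.0, 1.0, 0.026, 0.001]
contact_force: [1.3, -0.0, -1.3]
opening: 0.191
clock: 17.12
eef_pos: [0.428, -0.0382, 0.2322]
ee_rot: [0.0, 1.0, 0.026, 0.0]
contact_force: [-1.2, 0.1, -0.4]
opening: 0.194
clock: 17.38
eef_pos: [0.4279, -0.0381, 0.2309]
ee_rot: [0.0, 1.0, 0.026, 0.0]
contact_force: [-0.3, -1.3, 0.3]
opening: 0.19
side 317 px [271. 218.] ctr [ 0.728 -0.13 ] lo [ 0.689 -0.165  0.03 ] hi [ 0.767 -0.093  0.045] touchedge False
side 386 px [303. 236.] ctr [ 0.621 -0.028] lo [ 0.583 -0.064  0.03 ] hi [0.659 0.013 0.045] touchedge False
side 438 px [312. 261.] ctr [0.6   0.091] lo [0.563 0.056 0.03 ] hi [0.639 0.132 0.045] touchedge False
side 523 px [315. 290.] ctr [0.597 0.219] lo [0.559 0.186 0.029] hi [0.636 0.259 0.044] touchedge False
tcp [ 0.4279 -0.0381  0.2309] row rot [ 0.0002 -0.0004  0.0028] shift cm [3.11 0.05 0.01]
```

```bash

python3 -m jog '[0,0,0,1,0,0,255,0,0,0,2,0,0,255,0,0,0,2.6,0,0,255,0,0,0,3.1,0,0,255,0,0,0,3.1,0,0,255]'
python3 -m jog '[0,0,0,0.1,0,-0.5,255,0,0,0,0.3,0,-1,255,0,0,0,0.5,0,-1.6,255,0,0,0,0.8,0,-2.1,255,0,0,0,1.2,0,-2.7,255,0,0,0,1.8,0,-3.4,255,0,0,0,2.5,0,-4.1,255,0,0,0,2.5,0,-4.1,255]'
python3 -c "
from h import *
rusks('side','pics/side6.png')"
```

```text
clock: 18.05
eef_pos: [0.4593, -0.0364, 0.2309]
ee_rot: [0.0, 1.0, 0.026, 0.0]
contact_force: [-0.2, 0.4, 2.7]
opening: 0.193
clock: 19.05
eef_pos: [0.4846, -0.0351, 0.2727]
ee_rot: [0.0, 1.0, 0.026, 0.001]
contact_force: [-0.3, 0.0, -2.2]
opening: 0.19
side 322 px [271. 218.] ctr [ 0.727 -0.13 ] lo [ 0.689 -0.165  0.029] hi [ 0.766 -0.091  0.045] touchedge False
side 312 px [296. 232.] ctr [ 0.644 -0.049] lo [ 0.613 -0.054  0.031] hi [0.674 0.013 0.077] touchedge False
side 439 px [311. 261.] ctr [0.601 0.091] lo [0.563 0.055 0.029] hi [0.639 0.132 0.044] touchedge False
side 527 px [315. 290.] ctr [0.597 0.219] lo [0.558 0.183 0.03 ] hi [0.636 0.26  0.044] touchedge False
```

Same picture as with rusk 1 at this stage, so I'll continue.

```bash

python3 -m jog '[0,0,0,0.9,0,-0.5,255,0,0,0,1.8,0,-0.9,255,0,0,0,2.6,0,-1.2,255,0,0,0,3.4,0,-1.4,255,0,0,0,4.2,0,-1.5,255,0,0,0,5.0,0,-1.6,255,0,0,0,6.0,0,-1.6,255,0,0,0,7.2,0,-1.6,255]'
python3 -m jog '[0,0,0,0.8,0,0,255,0,0,0,0.8,0,-2,255,0,0,0,0.8,0,-5,255,0,0,0,0.8,0,-6,255,0,0,0,-3,0,-6,255,0,0,0,-8,0,-6,255,0,0,0,-12,0,-6,255,0,0,0,-12,0,-6,255]'
python3 -c "
from h import *
rusks('side','pics/side7.png')
go((.408,.0825,.2308),.05)"
```

```text
clock: 20.1
eef_pos: [0.5563, -0.0312, 0.2876]
ee_rot: [-0.0, 1.0, 0.026, -0.0]
contact_force: [0.5, 0.4, -1.3]
opening: 0.193
clock: 21.1
eef_pos: [0.4335, -0.0375, 0.3472]
ee_rot: [-0.0, 1.0, 0.026, -0.0]
contact_force: [0.8, -0.2, -1.5]
opening: 0.194
side 295 px [270. 218.] ctr [ 0.729 -0.129] lo [ 0.689 -0.161  0.029] hi [ 0.767 -0.091  0.044] touchedge False
side 380 px [264. 240.] ctr [ 0.749 -0.02 ] lo [ 0.71  -0.053  0.029] hi [0.788 0.021 0.045] touchedge False
side 445 px [311. 261.] ctr [0.601 0.09 ] lo [0.563 0.057 0.03 ] hi [0.639 0.133 0.044] touchedge False
side 520 px [315. 290.] ctr [0.597 0.218] lo [0.558 0.185 0.03 ] hi [0.636 0.26  0.045] touchedge False
tcp [ 0.4349 -0.0377  0.3479] row rot [ 0.0003 -0.0011  0.0022] shift cm [ -2.07 -12.14  11.71]
```

```bash

python3 -m jog '[0,0,0,0,-5,0,255,0,0,0,-1,-10,1,255,0,0,0,-2.1,-12.1,5,255,0,0,0,-2.1,-12.1,9,255,0,0,0,-2.1,-12.1,11,255,0,0,0,-2.1,-12.1,11.6,255,0,0,0,-2.1,-12.1,11.7,255,0,0,0,-2.1,-12.1,11.7,255]'
python3 -m jog '[0,0,0,0,0,0,255,0,0,0,0,0,0,255]'
python3 -c "
from h import *
rusks('side','pics/side8.png');go((.439,.083,.2308),.05)"
```

```text
clock: 22.15
eef_pos: [0.4093, 0.0821, 0.2318]
ee_rot: [-0.0, 1.0, 0.026, 0.001]
contact_force: [-0.7, -0.3, -1.6]
opening: 0.19
clock: 22.4
eef_pos: [0.4087, 0.0821, 0.2312]
ee_rot: [-0.0, 1.0, 0.026, 0.001]
contact_force: [0.5, -0.3, -1.2]
opening: 0.191
side 321 px [271. 218.] ctr [ 0.727 -0.13 ] lo [ 0.689 -0.163  0.03 ] hi [ 0.767 -0.091  0.045] touchedge False
side 374 px [264. 240.] ctr [ 0.748 -0.02 ] lo [ 0.71  -0.054  0.029] hi [0.785 0.021 0.044] touchedge False
side 448 px [311. 261.] ctr [0.601 0.091] lo [0.563 0.056 0.029] hi [0.639 0.131 0.044] touchedge False
side 521 px [315. 290.] ctr [0.597 0.219] lo [0.558 0.185 0.03 ] hi [0.636 0.259 0.044] touchedge False
tcp [0.4086 0.082  0.2311] row rot [-0.     -0.0009  0.0026] shift cm [3.04 0.06 0.03]
```

```bash

python3 -m jog '[0,0,0,1,0,0,255,0,0,0,2,0,0,255,0,0,0,2.6,0,0,255,0,0,0,3.1,0,0,255,0,0,0,3.1,0,0,255]'
python3 -m jog '[0,0,0,0.1,0,-0.5,255,0,0,0,0.3,0,-1,255,0,0,0,0.5,0,-1.6,255,0,0,0,0.8,0,-2.1,255,0,0,0,1.2,0,-2.7,255,0,0,0,1.8,0,-3.4,255,0,0,0,2.5,0,-4.1,255,0,0,0,2.5,0,-4.1,255]'
python3 -c "
from h import *
rusks('side','pics/side9.png')"
```

```text
clock: 23.08
eef_pos: [0.44, 0.0838, 0.2309]
ee_rot: [-0.0, 1.0, 0.026, 0.0]
contact_force: [0.7, 0.3, 0.2]
opening: 0.188
clock: 24.08
eef_pos: [0.4653, 0.0851, 0.2727]
ee_rot: [-0.0, 1.0, 0.026, 0.001]
contact_force: [0.5, 0.5, -1.4]
opening: 0.188
side 320 px [271. 218.] ctr [ 0.727 -0.13 ] lo [ 0.689 -0.162  0.03 ] hi [ 0.767 -0.091  0.046] touchedge False
side 373 px [265. 240.] ctr [ 0.748 -0.019] lo [ 0.71  -0.053  0.029] hi [0.788 0.02  0.045] touchedge False
side 395 px [304. 257.] ctr [0.623 0.071] lo [0.593 0.06  0.03 ] hi [0.655 0.134 0.078] touchedge False
side 520 px [315. 290.] ctr [0.597 0.219] lo [0.559 0.184 0.029] hi [0.636 0.259 0.044] touchedge False
```

```bash

python3 -m jog '[0,0,0,0.9,0,-0.5,255,0,0,0,1.8,0,-0.9,255,0,0,0,2.6,0,-1.2,255,0,0,0,3.4,0,-1.4,255,0,0,0,4.2,0,-1.5,255,0,0,0,5.0,0,-1.6,255,0,0,0,6.0,0,-1.6,255,0,0,0,7.2,0,-1.6,255]'
python3 -m jog '[0,0,0,0.8,0,0,255,0,0,0,0.8,0,-2,255,0,0,0,0.8,0,-5,255,0,0,0,0.8,0,-6,255,0,0,0,-3,0,-6,255,0,0,0,-8,0,-6,255,0,0,0,-12,0,-6,255,0,0,0,-12,0,-6,255]'
python3 -c "
from h import *
rusks('side','pics/side10.png')
go((.404,.2095,.2308),.05)"
```

```text
clock: 25.12
eef_pos: [0.5369, 0.0889, 0.2876]
ee_rot: [-0.0, 1.0, 0.026, -0.0]
contact_force: [-0.6, -0.9, -1.6]
opening: 0.193
clock: 26.12
eef_pos: [0.4141, 0.0825, 0.3473]
ee_rot: [-0.0, 1.0, 0.027, -0.0]
contact_force: [-0.2, 0.1, -0.2]
opening: 0.186
side 322 px [271. 218.] ctr [ 0.727 -0.13 ] lo [ 0.689 -0.164  0.029] hi [ 0.766 -0.09   0.045] touchedge False
side 382 px [264. 240.] ctr [ 0.749 -0.02 ] lo [ 0.711 -0.057  0.03 ] hi [0.788 0.02  0.044] touchedge False
side 421 px [271. 266.] ctr [0.727 0.102] lo [0.687 0.067 0.029] hi [0.765 0.142 0.045] touchedge False
side 521 px [315. 290.] ctr [0.597 0.219] lo [0.559 0.184 0.03 ] hi [0.636 0.259 0.044] touchedge False
tcp [0.4155 0.0825 0.348 ] row rot [-0.0001 -0.0013  0.003 ] shift cm [ -0.49 -12.74  11.72]
```

```bash

python3 -m jog '[0,0,0,0,-5,0,255,0,0,0,0,-10,1,255,0,0,0,-0.5,-12.7,5,255,0,0,0,-0.5,-12.7,9,255,0,0,0,-0.5,-12.7,11,255,0,0,0,-0.5,-12.7,11.6,255,0,0,0,-0.5,-12.7,11.7,255,0,0,0,-0.5,-12.7,11.7,255]'
python3 -m jog '[0,0,0,0,0,0,255,0,0,0,0,0,0,255]'
python3 -c "
from h import *
rusks('side','pics/side11.png');go((.435,.2115,.2308),.05)"
```

```text
clock: 27.18
eef_pos: [0.4056, 0.2092, 0.2318]
ee_rot: [-0.0, 1.0, 0.026, 0.001]
contact_force: [0.3, -0.5, -1.5]
opening: 0.193
clock: 27.42
eef_pos: [0.405, 0.2091, 0.2312]
ee_rot: [-0.0, 1.0, 0.026, 0.001]
contact_force: [-0.3, -0.5, -1.2]
opening: 0.191
side 317 px [271. 218.] ctr [ 0.728 -0.13 ] lo [ 0.689 -0.166  0.03 ] hi [ 0.767 -0.089  0.045] touchedge False
side 377 px [264. 240.] ctr [ 0.749 -0.02 ] lo [ 0.711 -0.055  0.029] hi [0.788 0.02  0.045] touchedge False
side 438 px [271. 266.] ctr [0.726 0.102] lo [0.687 0.067 0.03 ] hi [0.764 0.144 0.044] touchedge False
side 526 px [315. 290.] ctr [0.597 0.219] lo [0.558 0.184 0.029] hi [0.636 0.259 0.044] touchedge False
tcp [0.4049 0.2091 0.2311] row rot [-0.0002 -0.0008  0.0027] shift cm [ 3.02 -0.08  0.03]
```

```bash

python3 -m jog '[0,0,0,1,0,0,255,0,0,0,2,-0.1,0,255,0,0,0,2.6,-0.1,0,255,0,0,0,3.1,-0.1,0,255,0,0,0,3.1,-0.1,0,255]'
python3 -m jog '[0,0,0,0.1,0,-0.5,255,0,0,0,0.3,0,-1,255,0,0,0,0.5,0,-1.6,255,0,0,0,0.8,0,-2.1,255,0,0,0,1.2,0,-2.7,255,0,0,0,1.8,0,-3.4,255,0,0,0,2.5,0,-4.1,255,0,0,0,2.5,0,-4.1,255]'
python3 -c "
from h import *
rusks('side','pics/side12.png')"
```

```text
clock: 28.1
eef_pos: [0.4362, 0.2118, 0.2309]
ee_rot: [-0.0, 1.0, 0.026, 0.0]
contact_force: [0.4, 0.8, 1.4]
opening: 0.19
clock: 29.1
eef_pos: [0.4615, 0.2131, 0.2727]
ee_rot: [-0.0, 1.0, 0.026, 0.001]
contact_force: [0.8, -0.6, -1.7]
opening: 0.19
side 315 px [271. 218.] ctr [ 0.726 -0.13 ] lo [ 0.689 -0.163  0.029] hi [ 0.767 -0.088  0.045] touchedge False
side 382 px [264. 240.] ctr [ 0.749 -0.02 ] lo [ 0.711 -0.054  0.029] hi [0.788 0.021 0.045] touchedge False
side 432 px [271. 266.] ctr [0.727 0.102] lo [0.687 0.066 0.029] hi [0.764 0.142 0.045] touchedge False
side 433 px [308. 287.] ctr [0.619 0.202] lo [0.589 0.188 0.032] hi [0.651 0.26  0.078] touchedge False
```

```bash

python3 -m jog '[0,0,0,0.9,0,-0.5,255,0,0,0,1.8,0,-0.9,255,0,0,0,2.6,0,-1.2,255,0,0,0,3.4,0,-1.4,255,0,0,0,4.2,0,-1.5,255,0,0,0,5.0,0,-1.6,255,0,0,0,6.0,0,-1.6,255,0,0,0,7.2,0,-1.6,255]'
python3 -m jog '[0,0,0,0.8,0,0,255,0,0,0,0.8,0,-2,255,0,0,0,0.8,0,-5,255,0,0,0,0.8,0,-6,255,0,0,0,-3,0,-6,255,0,0,0,-8,0,-6,255,0,0,0,-12,0,-6,255,0,0,0,-12,0,-6,255]'
python3 - <<'E'
from h import *
im,W,c=rusks('side','pics/side13.png')
cv2.imwrite('pics/side13c.png',cv2.resize(im[165:335,230:360],(459,600),interpolation=cv2.INTER_CUBIC))
hsv=cv2.cvtColor(im,cv2.COLOR_BGR2HSV)
# rest in side view: contour of whitest region
m=(im.min(2)>205).astype(np.uint8); m[:160]=0;m[200:]=0;m[:,:280]=0;m[:,:]*=1;m[:,340:]=0
ct=max(cv2.findContours(m,0,1)[0],key=cv2.contourArea); print(cv2.contourArea(ct),cv2.boundingRect(ct)); 
w=np.array([ray(c,*p[0],.010)[:2] for p in ct],np.float32); print(cv2.minAreaRect(w),cv2.minAreaRect(w[:]))
go((.5396,-.2776,.32),np.radians(-64))
E
```

```text
clock: 30.15
eef_pos: [0.5332, 0.2169, 0.2876]
ee_rot: [0.0, 1.0, 0.026, -0.0]
contact_force: [0.8, 0.4, -1.5]
opening: 0.191
clock: 31.15
eef_pos: [0.4103, 0.2105, 0.3473]
ee_rot: [0.0, 1.0, 0.027, -0.0]
contact_force: [0.5, 0.7, -1.2]
opening: 0.186
side 321 px [271. 218.] ctr [ 0.727 -0.13 ] lo [ 0.689 -0.162  0.029] hi [ 0.767 -0.089  0.044] touchedge False
side 381 px [264. 240.] ctr [ 0.749 -0.02 ] lo [ 0.71  -0.055  0.029] hi [0.788 0.02  0.045] touchedge False
side 437 px [271. 266.] ctr [0.726 0.102] lo [0.687 0.067 0.03 ] hi [0.764 0.142 0.045] touchedge False
side 531 px [273. 295.] ctr [0.722 0.227] lo [0.684 0.191 0.029] hi [0.76  0.268 0.044] touchedge False
0.0 (293, 178, 1, 1)
((0.6442723870277405, -0.3880380094051361), (0.0, 0.0), 0.0) ((0.6442723870277405, -0.3880380094051361), (0.0, 0.0), 0.0)
tcp [0.4117 0.2106 0.3479] row rot [-7.0000e-04 -6.0000e-04  1.1708e+00] shift cm [10.15 49.43  2.79]
```

View pics/side13c.png

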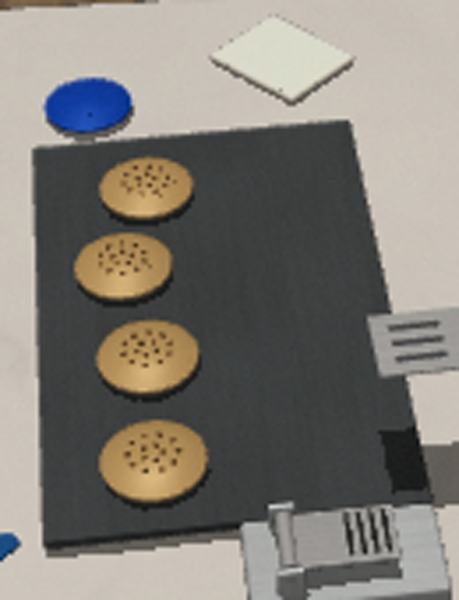

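All four rusks show pricked faces up, at crop (147,188), (123,266), (147,357) and (152,460), and the rest is empty at (282,60). Next I lay the spatula back where it was taken from.

```bash

python3 -m jog '[0,0,0.14,1.2,6,0,255,0,0,0.28,2.4,12,0,255,0,0,0.42,3.7,18,0,255,0,0,0.58,5,24,0,255,0,0,0.74,6.3,30,0,255,0,0,0.9,7.6,36,0,255,0,0,1.06,9,42,0,255,0,0,1.17,10.1,48,0,255]'
python3 -m jog '[0,0,0,0,0,0,255,0,0,0,0,0,0,255]'
python3 -c "
from h import *
rusks('side'); c=imaging.get_calibration('side'); im=cv2.imread('pics/side13.png'); print(ray(c,310,182,.01))
go((.5396,-.2776,.2240),np.radians(-64))"
```

```text
clock: 32.2
eef_pos: [0.5398, -0.2665, 0.3478]
ee_rot: [-0.0, 0.847, -0.532, 0.001]
contact_force: [1.9, -0.0, -0.4]
opening: 0.192
clock: 32.45
eef_pos: [0.5391, -0.2641, 0.3472]
ee_rot: [-0.0, 0.848, -0.53, -0.0]
contact_force: [0.3, 0.1, -1.3]
opening: 0.187
side 306 px [271. 218.] ctr [ 0.727 -0.131] lo [ 0.689 -0.161  0.03 ] hi [ 0.767 -0.092  0.045] touchedge False
side 381 px [264. 240.] ctr [ 0.749 -0.02 ] lo [ 0.711 -0.054  0.029] hi [0.788 0.021 0.045] touchedge False
side 437 px [271. 266.] ctr [0.726 0.102] lo [0.687 0.068 0.03 ] hi [0.764 0.142 0.044] touchedge False
side 526 px [273. 295.] ctr [0.722 0.227] lo [0.684 0.192 0.03 ] hi [0.76  0.267 0.044] touchedge False
[ 0.58167047 -0.35647484  0.01      ]
tcp [ 0.539  -0.2633  0.3474] row rot [-0.      0.0006  0.0005] shift cm [ 1.32  0.58 12.34]
```

```bash

python3 -m jog '[0,0,0,1.3,0.6,3,255,0,0,0,1.3,0.6,7,255,0,0,0,1.3,0.6,10,255,0,0,0,1.3,0.6,11.5,255,0,0,0,1.3,0.6,12.2,255,0,0,0,1.3,0.6,12.4,255,0,0,0,1.3,0.6,12.4,255,0,0,0,1.3,0.6,12.4,255]'
python3 -m jog '[0,0,0,0,0,0.1,255,0,0,0,0,0,0.2,255,0,0,0,0,0,0.2,255]'
python3 -m jog '[0,0,0,0,0,0.1,255,0,0,0,0,0,0.1,255]'
```

```text
clock: 33.5
eef_pos: [0.5395, -0.2781, 0.2248]
ee_rot: [0.0, 0.848, -0.53, 0.001]
contact_force: [0.4, -0.1, -1.2]
opening: 0.188
clock: 33.88
eef_pos: [0.539, -0.2778, 0.2215]
ee_rot: [-0.0, 0.848, -0.53, -0.0]
contact_force: [-0.2, -1.1, -2.0]
opening: 0.195
clock: 34.12
eef_pos: [0.5392, -0.2778, 0.221]
ee_rot: [0.0, 0.848, -0.53, 0.0]
contact_force: [-1.6, 1.5, 4.0]
opening: 0.191
```

```bash

python3 -m jog '[0,0,0,0,0,0,180,0,0,0,0,0,0,100,0,0,0,0,0,0,0,0,0,0,0,0,0,0,0,0,0,0,0,0,0]'
python3 -m jog '[0,0,0,0,0,-1,0,0,0,0,0,0,-4,0,0,0,0,0,0,-8,0,0,0,0,0,0,-13,0,0,0,0,0,0,-17,0,0,0,0,-1,0,-17.5,0,0,0,0,-4,-0.3,-17.9,0,0,0,0,-4,-0.3,-17.9,0]'
python3 - <<'E'
from h import *
im,d,W,c=cloud('wrist'); cv2.imwrite('pics/w14.png',im)
hsv=cv2.cvtColor(im,cv2.COLOR_BGR2HSV)
m=((hsv[...,0]<18)&(hsv[...,1]>110)&(W[...,2]>.045)&(W[...,2]<.09)).astype(np.uint8)
n,l,s,ce=cv2.connectedComponentsWithStats(m); i=1+np.argmax(s[1:,4]); q=W[l==i]; q=q[q[:,2]>.06]
r=cv2.minAreaRect(q[:,:2].astype(np.float32)); print('handle',r,'z range along',np.polyfit((q[:,:2]-q[:,:2].mean(0))@np.array([.438,-.899]),q[:,2],1))
h=np.array(r[0]); print('origin',h+.1025*np.array([.435,-.9]),'vs rest (.5817,-.3565)')
rusks('side')
go((.552,.333,.40),np.radians(22))
E
```

```text
clock: 34.75
eef_pos: [0.5391, -0.2778, 0.2207]
ee_rot: [-0.0, 0.848, -0.53, 0.0]
contact_force: [0.3, -0.2, -0.3]
opening: 0.998
clock: 35.75
eef_pos: [0.5239, -0.239, 0.3998]
ee_rot: [-0.0, 0.848, -0.529, -0.0]
contact_force: [-0.6, 0.7, 0.6]
opening: 0.996
handle ((0.5326976776123047, -0.2660696506500244), (0.01639854721724987, 0.09240613877773285), 26.7367000579834) z range along [-0.00169947  0.07415632]
origin [ 0.57728518 -0.35831965] vs rest (.5817,-.3565)
side 321 px [271. 218.] ctr [ 0.727 -0.13 ] lo [ 0.689 -0.163  0.029] hi [ 0.765 -0.092  0.044] touchedge False
side 375 px [264. 240.] ctr [ 0.749 -0.021] lo [ 0.711 -0.054  0.03 ] hi [0.788 0.02  0.045] touchedge False
side 433 px [271. 266.] ctr [0.726 0.102] lo [0.687 0.066 0.03 ] hi [0.764 0.142 0.044] touchedge False
side 527 px [273. 295.] ctr [0.722 0.227] lo [0.684 0.191 0.029] hi [0.76  0.267 0.044] touchedge False
tcp [ 0.5242 -0.2404  0.3993] row rot [ 2.0000e-04  5.0000e-04 -1.5006e+00] shift cm [-50.3  -27.66  -0.07]
```

View pics/w14.png

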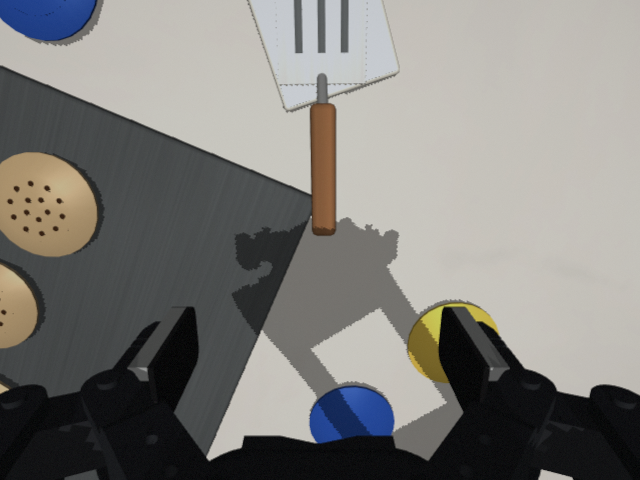

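The spatula lies released on the rest (handle at (322,170), blade on the white plate at the top). Now the last paddle press.

```bash

python3 -m jog '[0,0,-0.18,-5,-2.7,0,100,0,0,-0.36,-10,-5.5,0,255,0,0,-0.54,-15,-8.2,0,255,0,0,-0.72,-20,-11,0,255,0,0,-0.9,-25.5,-14,0,255,0,0,-1.08,-31,-17,0,255,0,0,-1.26,-36.5,-20,0,255,0,0,-1.42,-42,-23,0,255]'
python3 -m jog '[0,0,-0.08,0,0,0,255,0,0,-0.08,0,0,0,255,0,0,-0.08,0,0,0,255]'
python3 -c "
from h import *
go((.552,.333,.29),np.radians(22))"
```

```text
clock: 36.85
eef_pos: [0.5473, 0.2387, 0.3991]
ee_rot: [0.0, 0.988, 0.153, -0.0]
contact_force: [1.0, -0.1, 0.3]
opening: -0.0
clock: 37.22
eef_pos: [0.5473, 0.2363, 0.3993]
ee_rot: [0.0, 0.982, 0.189, -0.0]
contact_force: [0.1, -0.6, 0.2]
opening: 0.003
tcp [0.5473 0.2363 0.3993] row rot [ 0.0002  0.0006 -0.0043] shift cm [ 4.02 -8.81 10.93]
```

```bash

python3 -m jog '[0,0,0,2,-4.4,0,255,0,0,0,4,-8.8,2,255,0,0,0,4,-8.8,7,255,0,0,0,4,-8.8,10.9,255,0,0,0,4,-8.8,10.9,255,0,0,0,4,-8.8,10.9,255]'
python3 -m jog '[0,0,0,0,0,3,255,0,0,0,0,0,6,255,0,0,0,0,0,7,255,0,0,0,0,0,7.6,255,0,0,0,0,0,8.0,255,0,0,0,0,0,8.4,255,0,0,0,0,0,8.7,255,0,0,0,0,0,8.9,255]'
python3 -m jog '[0,0,0,0,0,0.1,255,0,0,0,0,0,0.2,255,0,0,0,0,0,0.2,255,0,0,0,0,0,0.2,255,0,0,0,0,0,0.2,255]'
python3 -m jog '[0,0,0,0,0,-1,255,0,0,0,0,0,-3,255,0,0,0,0,0,-7,255,0,0,0,0,0,-12,255,0,0,0,0,0,-18,255,0,0,0,0,0,-18,255]'
python3 - <<'E'
from h import *
im,W,c=rusks('side','pics/side15.png')
W0=np.load('w.npy')
for n,(u0,u1,v0,v1) in dict(jar=(308,344,348,395),tin=(358,388,330,366),mug=(385,418,308,335),paddle=(325,338,312,322)).items():
    q=W[v0:v1,u0:u1].reshape(-1,3); q=q[q[:,2]>.02]; p=W0[v0:v1,u0:u1].reshape(-1,3);p=p[p[:,2]>.02]; print(n,np.nanmedian(q,0).round(3),np.nanmedian(p,0).round(3))
cv2.imwrite('pics/side15c.png',cv2.resize(im[160:400,230:430],(500,600),interpolation=cv2.INTER_CUBIC))
E
```

```text
clock: 37.98
eef_pos: [0.5521, 0.3332, 0.2927]
ee_rot: [-0.0, 0.982, 0.189, 0.001]
contact_force: [-0.4, 0.6, 1.1]
opening: -0.0
clock: 38.98
eef_pos: [0.5524, 0.334, 0.2034]
ee_rot: [-0.0, 0.982, 0.19, 0.002]
contact_force: [2.1, -1.1, 9.6]
opening: 0.001
clock: 39.6
eef_pos: [0.5526, 0.3341, 0.2029]
ee_rot: [-0.0, 0.982, 0.19, 0.002]
contact_force: [-3.8, -3.7, 16.7]
opening: -0.002
clock: 40.35
eef_pos: [0.5524, 0.3345, 0.3881]
ee_rot: [-0.002, 0.982, 0.19, 0.006]
contact_force: [0.3, -1.0, -0.4]
opening: 0.0
side 322 px [271. 218.] ctr [ 0.727 -0.13 ] lo [ 0.689 -0.164  0.03 ] hi [ 0.767 -0.09   0.045] touchedge False
side 377 px [264. 240.] ctr [ 0.749 -0.02 ] lo [ 0.71  -0.053  0.03 ] hi [0.788 0.02  0.044] touchedge False
side 437 px [271. 266.] ctr [0.726 0.102] lo [0.687 0.066 0.029] hi [0.764 0.142 0.044] touchedge False
side 528 px [273. 295.] ctr [0.722 0.227] lo [0.684 0.192 0.029] hi [0.76  0.267 0.044] touchedge False
jar [0.59  0.558 0.114] [0.59  0.558 0.114]
tin [0.46  0.468 0.072] [0.46  0.467 0.072]
mug [0.371 0.342 0.039] [0.372 0.342 0.038]
paddle [0.56  0.336 0.044] [0.56  0.334 0.044]
```

View pics/side15c.png

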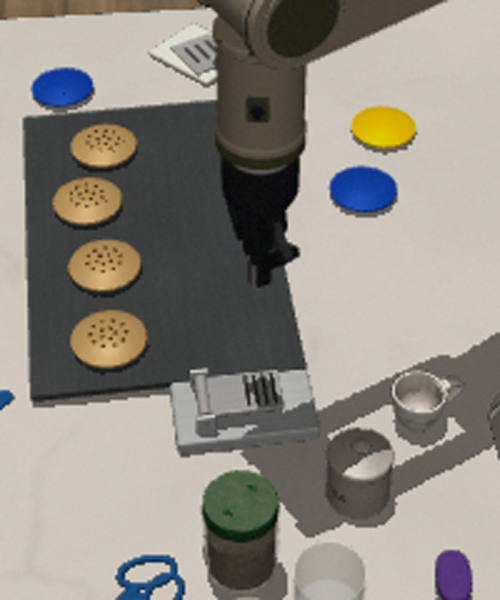

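All four rusks show pricked faces, the paddle is up at (265,390), the bystanders stand where they were and the blade is on the rest at (200,50). I'm handing in.

```bash
python3 -c "
from cell import ticket; print(ticket.hand_in())"
```

```text
the job is handed in; nothing more can be done
None
```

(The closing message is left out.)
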